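Dim the table lamp down to its preset stop

TASK

Bring the table lamp to its evening setting: slide the upper grip on the lamp's sloped panel along its track towards the stop clip until it has clearly pushed the clip's sprung nose part of the way in (about halfway is right), without ever driving the nose to the end of its travel, and let go so that it stays there. Leave the lower grip as it is set and do not disturb the other things on the table.

Things in the scene. Friction and masses are not known exactly. Their poses are not given: they have to be found in the camera images.
- lamp: Fixed LED table lamp, 400 mm wide. Origin: centre of its underside. x: from the low front of its sloped black control panel to the high back; y: along the tracks; z up. The panel is 150 mm along the slope, 35 degrees steep: front edge at x -80, z 25 mm, rising towards +x; normal (-0.574, 0, 0.819). Behind it a wooden box, x 42 to 82, 111 mm high. Lower track at x -51, z 46 mm.
- upper_track (a point): Middle of the upper track on the panel's face (lamp x 12, y 0, z 89 mm). Its axes: x up the slope, y along the track, z square to the face. The dimmer grip and a fixed preset stop stand on this track. Where the stop sits is not measured and differs each time: see it or feel for it through the grip (see nose).
- bar_edge (a point): Middle of the lower front edge of the light bar, which hangs over the upper track: lamp x 10 to 60, z 233 to 265 mm, full width, on 14 mm posts at x 52, y +-185 mm. It bars the upper grip from straight above: come in square to the face (tool tilted 35 degrees, its back towards the lamp's -x).
- dimmer_top (a point): Centre of the top of the upper grip (the dimmer): an aluminium block, 16 mm across the track (along the slope), 24 mm along the track, 30 mm high; this point is 31 mm off the face. Axes as upper_track.
- dimmer (a joint): Place of the dimmer grip, m: lamp y of its centre plus 0.110; grows towards the lamp's +y, range 0 to 0.220. A stiff slide: about 9 N of friction (plus 3 N s/m) to slide; it stays where it is left. Its flat +y side, 12 mm from its centre, meets the nose.
- nose (a joint): Push-in of the stop's sprung nose towards +y, m: 0 free, 0.012 hard end. Spring 6 N at first touch, 6.6 N fully in (less than the grip's friction): the grip then takes about 15 N, not 9. Nose: rubber pad 12 mm wide, 14 mm above the face, 16 mm out to -y of an aluminium clip (20 x 28 long x 26 mm high). The free pad's face is somewhere at lamp y 20 to 85 mm, on the +y side of the dimmer.
- tone_top (a point): Centre of the top of the lower grip (the light-tone slider), same shape as the dimmer, on the lower track; not to be moved.
- remote: Bystander: black TV remote, 45 x 160 x 18 mm, lying flat; origin at the centre of its underside
- coaster: Bystander: square stone coaster, 95 x 95 x 10 mm, lying flat; origin at the centre of its underside
- mug: Bystander: white mug, 80 mm across, 90 mm high; origin at the centre of its underside
- candle: Bystander: candle jar, 70 mm across, 75 mm high; origin at the centre of its underside
- o_piece: Bystander: wooden ring-shaped game piece, 56 mm across, 18 mm high; origin at the centre of its underside
- x_piece: Bystander: wooden X-shaped game piece, 58 mm bars, 18 mm high; origin at the centre of its underside

How it is judged:
By the outcome, as a careful person would: the job done as asked, in the order asked, and still so for the second after the job is handed in, with the robot touching nothing.
It also fails if it takes over 56 s, if anything falls off the work surface, if the arm or the gripper's body presses on something with over 40 N, if the wrist force passes 120 N, or if a joint passes its speed limit or range.

ROBOT

A 6-joint arm with a two-finger parallel gripper is mounted at the origin on the work surface. World frame = base frame: x ahead of the robot, y to its left, z up, the work surface at z = 0. Lengths are in m, angles in rad, forces in N, time in s.
With the tool pointing down it reaches from about 0.275 to 0.725 m from the base axis. Payload 15.9 kg.
Tool frame: the origin (TCP) lies midway between the tips of the shut fingers; the grasp point (between the pads) lies robot.tcp_to_grasp behind it (robot.tcp_to_grasp is the distance from the TCP to the grasp point, in m); z points along the fingers, y is the line along which they close (so a half turn about z gives the same grasp; the last joint's range is limited). The gripper opens to 85 mm and grips with 20 to 120 N. Pads are 22 mm wide; open, the fingers measure 114 mm over their backs; the gripper's body (76 mm by 85 mm) begins 54 mm behind the grasp point. The pads swing forward as they close: fully open they stand 13 mm farther back than shut.
Start: joints at [-1.331, 0.213, -0.034, 1.323, 0, 1.571], TCP at [0.119, -0.486, 0.231] pointing down, gripper open.
Joint ranges: [-2.98, 2.98], [-0.74, 1.72], [-1.14, 1.35], [-2.1, 2.04], [-1.57, 1.44], [-3.14, 3.14]. Speed limits (rad/s): [1.89, 1.89, 2.39, 2.57, 3.14, 3.14].

INTERFACE

Orientations are given as a rotation vector (axis times angle).
In Python, from station import robot gives the robot as it stands. The module is installed in compiled form; this text tells all that it offers.
- The arm moves only by the tool servo_tool, never from a script. Its argument "series" is a list of rows, each an object of numbers: "dx", "dy", "dz": the shift along the tool's x, y, z normalised to -1 to 1, where 1 is 25 mm; "rx", "ry", "rz": the turn, a rotation vector about the tool's x, y, z normalised to -1 to 1, where 1 is 90 degrees; "claw": the closure, from -1 (fully open) to 1 (shut). In form: [{"dx": .., "dy": .., "dz": .., "rx": .., "ry": .., "rz": .., "claw": ..}, ...]. A call has 1 to 10 rows; each row shifts and turns the commanded pose from where the row before left it, along the tool's axes as they then stand; what a row does not reach is not made up. A row lasts 1/12 s, in which the tool goes at most 41.7 mm and 7.16 degrees, less where a joint would pass 70% of its speed; a pose out of reach is approached as far as the arm can. A call with a number of a shift or a turn outside -1 to 1 is refused whole. A call with a gripper value outside its range is refused whole. The fingers move at their own pace and stop on an object; "squeeze" is the grip in N (left out, the last holds). Time passes only in rows, so rows that do not move let the fingers close. It gives the time, the measured TCP pose, the force, the opening and the grip force at its end, in the units of the state.
- robot.get_state(): the state, without advancing time (a new reading comes with each control period).
- robot.read_camera(name): name is "scene" or "top"; returns a dict with "pixels" (384x512x3 uint8, blue, green, red), "mtx" (3x3 intrinsics, pixels), "world_from_camera" (4x4, takes a point from camera to world coordinates). Camera axes: x right, y up, looking along -z (the intrinsics and any distortion apply to the point x, -y, -z); pixel columns grow to the right and rows downward; lengths in m; the calibration is good to about 2 mm. A picture is of the moment at which its call begins. There is no depth.
- robot.job_done(): hands the job in; it is judged then, once.
The state is a dict: "t": time; "q": joint angles; "qvel": joint speeds; "tau": joint torques, N m; "ee_pos": TCP position; "orientation": TCP orientation; "wrist_force": force on the tool from outside, world axes, zero at the start; "torque": the same for the moment, N m; "finger_gap": finger opening in m; "gripper_force": force on a finger pad.
Only numpy, scipy, OpenCV 4.12 (cv2) and the standard library are available. Lean on these libraries where they do the work, as an engineer would, in place of code of your own. Each camera call takes 0.05 s, during which the arm holds its last target. There are 200 camera calls.

## Working session

There is one attempt and no reset: what is moved stays moved. The work goes in short steps, Python scripts to look and compute and a tool call to move; the robot and the scene stay as the last step left them, time stands still between calls to the robot, and variables do not carry over. Pictures are saved under pics/ and viewed, at most 10 in all, crops included, and the job is handed in when it is done.

Besides the shell and the picture viewer there is one more tool, called after "Call:" by a JSON object that holds its "op" and its "data", one argument or row to a line. servo_tool: Moves the arm, as the interface text tells. Its arguments: {"type":"object","properties":{"series":{"type":"array","items":{"type":"object","properties":{"dx":{"type":"number"},"dy":{"type":"number"},"dz":{"type":"number"},"rx":{"type":"number"},"ry":{"type":"number"},"rz":{"type":"number"},"claw":{"type":"number"}}}},"squeeze":{"type":"number"}},"required":["series"]}

```bash
mkdir -p pics; ls
python3 - <<'E'
from station import robot
import cv2,numpy as np
for n in("scene","top"):
    c=robot.read_camera(n); cv2.imwrite(f"pics/{n}0.png",c["pixels"]); np.savez(f"{n}.npz",**c)
    print(n,c["mtx"].round(1).tolist(),c["world_from_camera"].round(4).tolist(),c.keys())
print(robot.get_state(), robot.tcp_to_grasp)
E
```

```text
pics
scene [[418.8, 0.0, 257.4], [0.0, 418.8, 193.9], [0.0, 0.0, 1.0]] [[-0.002, -0.6051, 0.7961, 1.3398], [0.9997, 0.0175, 0.0158, 0.0467], [-0.0235, 0.7959, 0.6049, 0.7599], [0.0, 0.0, 0.0, 1.0]] dict_keys(['pixels', 'mtx', 'world_from_camera'])
top [[387.0, 0.0, 260.8], [0.0, 387.0, 188.7], [0.0, 0.0, 1.0]] [[-0.0069, 0.9893, -0.1459, 0.4031], [-0.9998, -0.0095, -0.0171, 0.0204], [-0.0183, 0.1457, 0.9892, 1.316], [0.0, 0.0, 0.0, 1.0]] dict_keys(['pixels', 'mtx', 'world_from_camera'])
{'t': 0.1, 'q': array([-1.33101033e+00,  2.13320209e-01, -3.49682570e-02,  1.32351182e+00,
        2.76179336e-05,  1.57079680e+00]), 'qvel': array([0.00143595, 0.00098642, 0.00229507, 0.00222476, 0.00045299,
       0.00256825]), 'tau': array([-2.09845879e-03, -6.87248898e+01,  4.87803268e+01,  1.22783592e-02,
       -4.15600925e-05,  1.94351014e-05]), 'ee_pos': array([ 0.11868408, -0.48539883,  0.23087017]), 'orientation': array([-3.11804776e+00, -3.75632869e-01,  1.45502971e-04]), 'wrist_force': array([-0.394001  ,  0.03458042, -0.39777865]), 'torque': array([-0.03886504,  0.00635332, -0.0191306 ]), 'gripper_force': 0.0, 'finger_gap': 0.08515599976674998} 0.0187
```

View pics/scene0.png

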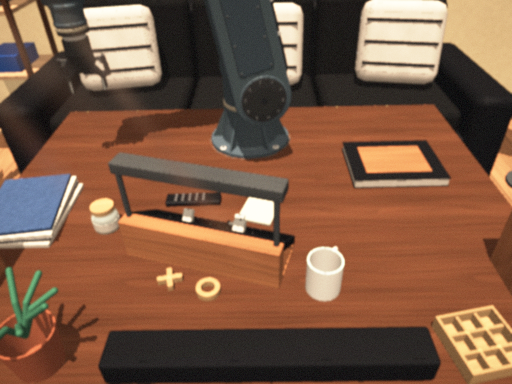

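View pics/top0.png

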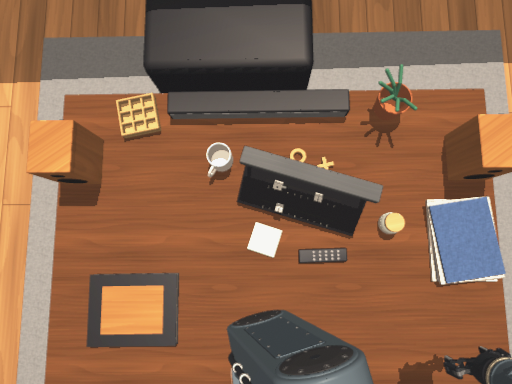

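The lamp sits at top-view px (310,190), with its panel facing the robot. The upper track shows a block at (318,197), probably the dimmer, and one at (279,185), probably the clip. The tone grip is at (279,208). I'll zoom in on both views.

Run:
```python
import cv2,numpy as np
a=np.load("top.npz")["pixels"][140:245,230:390]; b=np.load("scene.npz")["pixels"][145:290,100:300]
a=cv2.resize(a,(800,525),interpolation=cv2.INTER_CUBIC); cv2.imwrite("pics/topc.png",a)
b=cv2.resize(b,(800,580),interpolation=cv2.INTER_CUBIC); cv2.imwrite("pics/scenec.png",b)
```

```text
(no output)
```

View pics/topc.png

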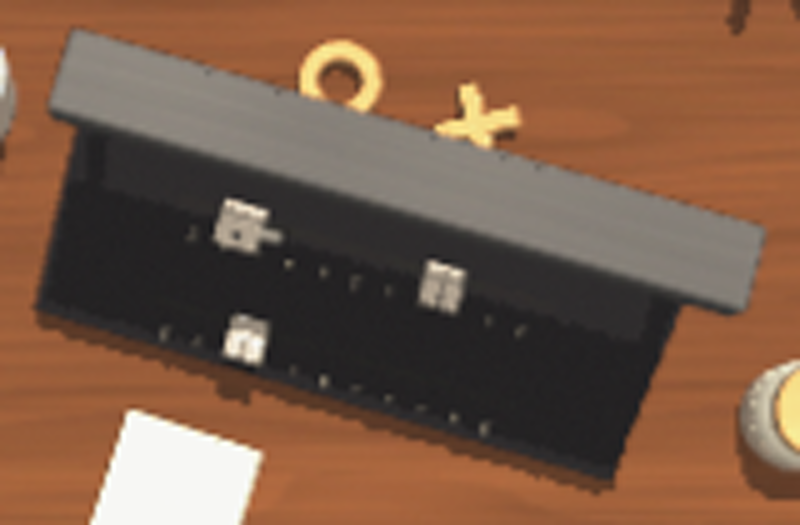

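View pics/scenec.png

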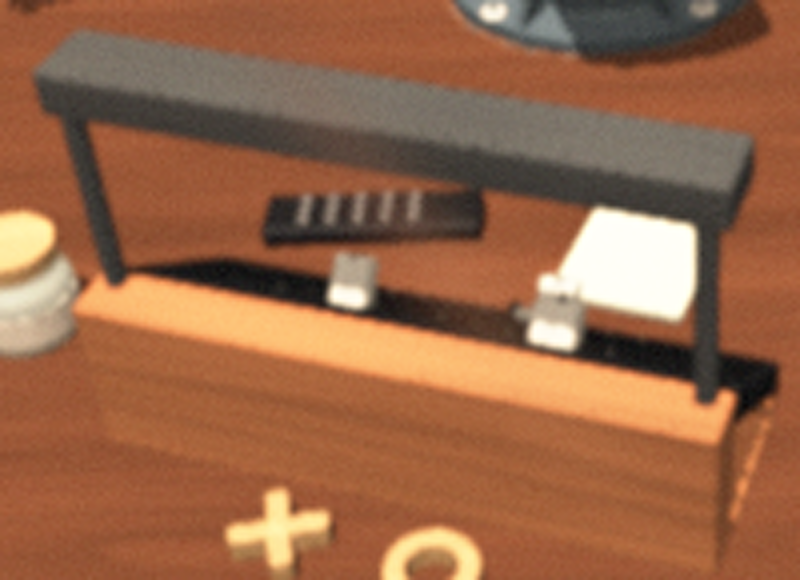

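The top crop shows the dimmer top at (443,287), the clip at (243,225) with its nose tip at (283,237), and the tone grip at (246,338). The scene crop shows the dimmer top at (355,267) and the clip at (555,300) with its nose tip at (516,312). Next I fit the lamp pose from its corners and triangulate the dimmer.

```bash
cat > h.py <<'E'
import numpy as np
from scipy.spatial.transform import Rotation as R
C={n:dict(np.load(n+".npz")) for n in("top","scene")}
def ray(n,u,v):
    if n=="top": u,v=230+u/5-.4,140+v/5-.4
    else: u,v=100+u/4-.4,145+v/4-.4
    c=C[n]; d=np.linalg.inv(c["mtx"])@[u,v,1]; d=np.array([d[0],-d[1],-d[2]])
    T=c["world_from_camera"]; d=T[:3,:3]@d; return T[:3,3],d/np.linalg.norm(d)
def onz(n,u,v,z):
    o,d=ray(n,u,v); return o+d*(z-o[2])/d[2]
def tri(a,b):
    o1,d1=ray("top",*a);o2,d2=ray("scene",*b)
    s=np.linalg.lstsq(np.c_[d1,-d2],o2-o1,rcond=None)[0]
    p,q=o1+s[0]*d1,o2+s[1]*d2; return (p+q)/2,np.linalg.norm(p-q)
E
cat > m.py <<'E'
from h import *
# (view,u,v, lamp xyz)
F=[("top",75,30,.060,.2,.265),("top",765,228,.060,-.2,.265),("top",50,108,.010,.2,.265),("top",745,312,.010,-.2,.233),
("top",38,306,-.080,.2,.025),("top",612,480,-.080,-.2,.025),
("scene",80,32,.010,-.2,.265),("scene",38,75,.060,-.2,.265),("scene",752,140,.010,.2,.265),("scene",730,190,.060,.2,.265),
("scene",725,438,.082,.2,.111),("scene",76,310,.082,-.2,.111)]
from scipy.optimize import least_squares
W=np.array([onz(n,u,v,z)[:2] for n,u,v,x,y,z in F]); L=np.array([f[3:5] for f in F])
f=lambda p:(p[:2]+L@np.array([[np.cos(p[2]),np.sin(p[2])],[-np.sin(p[2]),np.cos(p[2])]])-W).ravel()
r=least_squares(f,[.5,0,0],loss="soft_l1",f_scale=.003); P=r.x; print("pose",P,(f(P).reshape(-1,2)*1e3).round(1).tolist())
Rz=R.from_euler("z",P[2]); tl=lambda p:Rz.inv().apply(p-np.r_[P[:2],0])
for k,a,b in[("dimtop",(443,285),(355,267)),("nose",(283,237),(516,312)),("clip",(243,222),(555,297))]:
    p,e=tri(a,b); print(k,p.round(4),"gap",round(e,4),"lamp",tl(p).round(4))
print("tone lamp",tl(onz("top",246,335,.071)).round(4))
np.save("pose.npy",P)
E
python3 m.py
```

```text
pose [ 0.5686318  -0.08951154 -0.29585103] [[4.0, 1.5], [3.1, -3.7], [0.6, 2.1], [-2.2, 6.8], [-2.8, 3.0], [-0.5, -0.2], [-3.8, -3.1], [-0.3, -6.3], [-5.4, 3.6], [0.5, 2.1], [4.4, -2.8], [1.8, -4.1]]
dimtop [ 0.5539 -0.1382  0.1132] gap 0.0001 lamp [ 1.000e-04 -5.080e-02  1.132e-01]
nose [ 0.5867 -0.039   0.1034] gap 0.0004 lamp [0.0025 0.0535 0.1034]
clip [ 0.5938 -0.014   0.1208] gap 0.0009 lamp [0.0021 0.0796 0.1208]
tone lamp [-0.0605  0.0585  0.071 ]
```

```bash
cat > go.py <<'E'
from h import *; import sys
from station import robot
P=np.load("pose.npy"); Rz=R.from_euler("z",P[2])
def lw(p): return Rz.apply(p)+np.r_[P[:2],0]
n=np.array([-.574,0,.819]); up=np.array([.819,0,.574])
Rt=Rz*R.from_matrix(np.c_[[0,1,0],up,-n])
def track(y,d,s=0): return lw(np.array([.012,y,.089])+d*n+s*up)
def rel():
    """current tip: lamp-track coordinates"""
    s=robot.get_state(); p=Rz.inv().apply(s["ee_pos"]-np.r_[P[:2],0])-[.012,0,.089]
    return p@up,p[1],p@n
def to(y,d,s0=0):
    s=robot.get_state(); Rc=R.from_rotvec(s["orientation"]); v=track(y,d,s0)-s["ee_pos"]
    print("target",track(y,d,s0).round(3),"shift/25mm now",(Rc.inv().apply(v)/.025).round(3),"in final tool frame",(Rt.inv().apply(v)/.025).round(3))
    print("rotvec/90 tool",(((Rc.inv()*Rt).as_rotvec())/(np.pi/2)).round(4), "world yaw diff",((Rt*Rc.inv()).as_rotvec()/(np.pi/2)).round(4))
E
python3 - <<'E'
from go import *
to(-.1,.15)
s=robot.get_state();Rc=R.from_rotvec(s["orientation"])
# yaw then tilt decomposition
for yaw in [.6,.65,.7]:
    pass
Rd=(Rc.inv()*Rt); print(Rd.as_euler("ZXY",degrees=True)/90)
# block evidence: image bounds in rays vs known edge heights
for k,a in[("low top edge",(439,313)),("upslope foot",(446,260))]: 
    for z in(.110,.0936): print(k,z,(Rz.inv().apply(onz("top",*a,z)-np.r_[P[:2],0])).round(4))
print("scene top edge z.119",Rz.inv().apply(onz("scene",355,254,.119)-np.r_[P[:2],0]).round(4),"foot",Rz.inv().apply(onz("scene",351,308,.0936)-np.r_[P[:2],0]).round(4))
print("dimmer/top tri redo",[ (Rz.inv().apply(tri((440,302),(355,257))[0]-np.r_[P[:2],0])).round(4), tri((440,302),(355,257))[1]])
E
```

```text
target [ 0.469 -0.164  0.212] shift/25mm now [16.653 -9.18   0.77 ] in final tool frame [16.395  7.454  6.153]
rotvec/90 tool [-0.3539  0.2009 -0.6377] world yaw diff [-0.296  -0.2798  0.6375]
[-0.65939496 -0.38947618 -0.00068236]
low top edge 0.11 [-0.0171 -0.0534  0.11  ]
low top edge 0.0936 [-0.0148 -0.0549  0.0936]
upslope foot 0.11 [ 0.0164 -0.0487  0.11  ]
upslope foot 0.0936 [ 0.0192 -0.0502  0.0936]
scene top edge z.119 [-0.0051 -0.0525  0.119 ] foot [ 0.0155 -0.0491  0.0936]
dimmer/top tri redo [array([-0.0099, -0.0536,  0.1126]), np.float64(0.0035990975783414445)]
```

Call:
{"op": "servo_tool", "data": {
  "series": [
    {"rz": -0.066, "claw": 1},
    {"rz": -0.066, "claw": 1},
    {"rz": -0.066, "claw": 1},
    {"rz": -0.066, "claw": 1},
    {"rz": -0.066, "claw": 1},
    {"rz": -0.066, "claw": 1},
    {"rz": -0.066, "claw": 1},
    {"rz": -0.066, "claw": 1},
    {"rz": -0.066, "claw": 1},
    {"rz": -0.066, "claw": 1}
  ],
  "squeeze": 20
}}

```text
validation failed for argument at $.se...
```

Call:
{"op": "servo_tool", "data": {
  "series": [
    {"rx": -0.065, "claw": 1},
    {"rx": -0.065, "claw": 1},
    {"rx": -0.065, "claw": 1},
    {"rx": -0.065, "claw": 1},
    {"rx": -0.065, "claw": 1},
    {"rx": -0.065, "claw": 1},
    {"claw": 1}
  ]
}}

```text
validation failed for argument at $.se...
```

```bash
python3 -c "
from go import *
to(-.1,.15,-.003)
s=robot.get_state();print(s['t'],s['q'].round(2),s['ee_pos'].round(3),s['finger_gap'],s['wrist_force'].round(2))"
```

```text
target [ 0.466 -0.163  0.21 ] shift/25mm now [16.569 -9.23   0.839] in final tool frame [16.395  7.334  6.153]
rotvec/90 tool [-0.3539  0.2009 -0.6377] world yaw diff [-0.296  -0.2798  0.6375]
0.1 [-1.33  0.21 -0.03  1.32  0.    1.57] [ 0.119 -0.485  0.231] 0.08515599976674998 [-0.39  0.03 -0.4 ]
```

The call was refused. Rows may need every field, so I'll test that with a single row.

Call:
{"op": "servo_tool", "data": {
  "series": [
    {"dx": 0, "dy": 0, "dz": 0, "rx": 0, "ry": 0, "rz": -0.066, "claw": 1}
  ],
  "squeeze": 20
}}

```text
t: 0.18
ee_pos: [0.1187, -0.4854, 0.2309]
orientation: [-3.095, -0.534, 0.0]
wrist_force: [0.2, -0.2, -0.5]
finger_gap: 0.0748
gripper_force: 0.0
```

Call:
{"op": "servo_tool", "data": {
  "series": [
    {"dx": 0, "dy": 0, "dz": 0, "rx": 0, "ry": 0, "rz": -0.066, "claw": 1},
    {"dx": 0, "dy": 0, "dz": 0, "rx": 0, "ry": 0, "rz": -0.066, "claw": 1},
    {"dx": 0, "dy": 0, "dz": 0, "rx": 0, "ry": 0, "rz": -0.066, "claw": 1},
    {"dx": 0, "dy": 0, "dz": 0, "rx": 0, "ry": 0, "rz": -0.066, "claw": 1},
    {"dx": 0, "dy": 0, "dz": 0, "rx": 0, "ry": 0, "rz": -0.066, "claw": 1},
    {"dx": 0, "dy": 0, "dz": 0, "rx": 0, "ry": 0, "rz": -0.066, "claw": 1},
    {"dx": 0, "dy": 0, "dz": 0, "rx": 0, "ry": 0, "rz": -0.066, "claw": 1},
    {"dx": 0, "dy": 0, "dz": 0, "rx": 0, "ry": 0, "rz": -0.066, "claw": 1},
    {"dx": 0, "dy": 0, "dz": 0, "rx": 0, "ry": 0, "rz": -0.066, "claw": 1}
  ]
}}

```text
t: 0.93
ee_pos: [0.1187, -0.4855, 0.231]
orientation: [-2.518, -1.878, -0.0]
wrist_force: [0.0, -0.7, 0.2]
finger_gap: 0.0002
gripper_force: 0.0
```

Call:
{"op": "servo_tool", "data": {
  "series": [
    {"dx": 0, "dy": 0, "dz": 0, "rx": -0.065, "ry": 0, "rz": 0, "claw": 1},
    {"dx": 0, "dy": 0, "dz": 0, "rx": -0.065, "ry": 0, "rz": 0, "claw": 1},
    {"dx": 0, "dy": 0, "dz": 0, "rx": -0.065, "ry": 0, "rz": 0, "claw": 1},
    {"dx": 0, "dy": 0, "dz": 0, "rx": -0.065, "ry": 0, "rz": 0, "claw": 1},
    {"dx": 0, "dy": 0, "dz": 0, "rx": -0.065, "ry": 0, "rz": 0, "claw": 1},
    {"dx": 0, "dy": 0, "dz": 0, "rx": -0.065, "ry": 0, "rz": 0, "claw": 1},
    {"dx": 0, "dy": 0, "dz": 0, "rx": 0, "ry": 0, "rz": 0, "claw": 1}
  ]
}}

```text
t: 1.52
ee_pos: [0.1173, -0.4844, 0.2297]
orientation: [2.094, 1.547, 0.497]
wrist_force: [-0.2, 0.5, -1.5]
finger_gap: -0.0004
gripper_force: 0.0
```

```bash
python3 -c "
from go import *
to(-.1,.15,-.003)
s=robot.get_state();print(s['t'],s['q'].round(2),s['ee_pos'].round(3),s['finger_gap'],s['wrist_force'].round(2))"
```

```text
target [ 0.466 -0.163  0.21 ] shift/25mm now [16.385  7.325  6.222] in final tool frame [16.372  7.411  6.152]
rotvec/90 tool [ 0.0038 -0.001  -0.0019] world yaw diff [-0.0007  0.0042  0.001 ]
1.5167 [-1.7   0.07 -0.36  1.03  0.61  0.2 ] [ 0.117 -0.484  0.23 ] -0.0003942462186850521 [-0.18  0.45 -1.49]
```

Call:
{"op": "servo_tool", "data": {
  "series": [
    {"dx": 0.8, "dy": 0.36, "dz": 0.3, "rx": 0, "ry": 0, "rz": 0, "claw": 1},
    {"dx": 0.8, "dy": 0.36, "dz": 0.3, "rx": 0, "ry": 0, "rz": 0, "claw": 1},
    {"dx": 0.8, "dy": 0.36, "dz": 0.3, "rx": 0, "ry": 0, "rz": 0, "claw": 1},
    {"dx": 0.8, "dy": 0.36, "dz": 0.3, "rx": 0, "ry": 0, "rz": 0, "claw": 1},
    {"dx": 0.8, "dy": 0.36, "dz": 0.3, "rx": 0, "ry": 0, "rz": 0, "claw": 1},
    {"dx": 0.8, "dy": 0.36, "dz": 0.3, "rx": 0, "ry": 0, "rz": 0, "claw": 1},
    {"dx": 0.8, "dy": 0.36, "dz": 0.3, "rx": 0, "ry": 0, "rz": 0, "claw": 1},
    {"dx": 0.8, "dy": 0.36, "dz": 0.3, "rx": 0, "ry": 0, "rz": 0, "claw": 1},
    {"dx": 0.8, "dy": 0.36, "dz": 0.3, "rx": 0, "ry": 0, "rz": 0, "claw": 1},
    {"dx": 0.8, "dy": 0.36, "dz": 0.3, "rx": 0, "ry": 0, "rz": 0, "claw": 1}
  ]
}}

```text
t: 2.35
ee_pos: [0.2892, -0.3275, 0.2219]
orientation: [2.095, 1.553, 0.489]
wrist_force: [-0.3, -0.1, -0.2]
finger_gap: 0.0005
gripper_force: 0.0
```

Call:
{"op": "servo_tool", "data": {
  "series": [
    {"dx": 0.8, "dy": 0.36, "dz": 0.3, "rx": 0, "ry": 0, "rz": 0, "claw": 1},
    {"dx": 0.8, "dy": 0.36, "dz": 0.3, "rx": 0, "ry": 0, "rz": 0, "claw": 1},
    {"dx": 0.8, "dy": 0.36, "dz": 0.3, "rx": 0, "ry": 0, "rz": 0, "claw": 1},
    {"dx": 0.8, "dy": 0.36, "dz": 0.3, "rx": 0, "ry": 0, "rz": 0, "claw": 1},
    {"dx": 0.8, "dy": 0.36, "dz": 0.3, "rx": 0, "ry": 0, "rz": 0, "claw": 1},
    {"dx": 0.8, "dy": 0.36, "dz": 0.3, "rx": 0, "ry": 0, "rz": 0, "claw": 1},
    {"dx": 0.8, "dy": 0.36, "dz": 0.3, "rx": 0, "ry": 0, "rz": 0, "claw": 1},
    {"dx": 0.8, "dy": 0.36, "dz": 0.3, "rx": 0, "ry": 0, "rz": 0, "claw": 1},
    {"dx": 0.8, "dy": 0.36, "dz": 0.3, "rx": 0, "ry": 0, "rz": 0, "claw": 1},
    {"dx": 0, "dy": 0, "dz": 0, "rx": 0, "ry": 0, "rz": 0, "claw": 1}
  ]
}}

```text
t: 3.18
ee_pos: [0.4436, -0.1839, 0.2136]
orientation: [2.091, 1.556, 0.491]
wrist_force: [0.1, 0.0, -0.1]
finger_gap: 0.0005
gripper_force: 0.0
```

```bash
python3 -c "
from go import *
print(np.round(rel(),4)); to(-.095,.012,-.003)
s=robot.get_state();print(s['t'],s['q'].round(2),s['ee_pos'].round(3),s['wrist_force'].round(2))"
```

```text
[-0.0137 -0.1267  0.1618]
target [ 0.543 -0.181  0.097] shift/25mm now [1.255 0.423 5.994] in final tool frame [1.268 0.428 5.991]
rotvec/90 tool [ 0.0011 -0.0011  0.0025] world yaw diff [ 0.0008  0.0009 -0.0027]
3.1833 [-0.45 -0.34 -0.8   0.5   0.09  1.44] [ 0.444 -0.184  0.214] [ 0.14  0.01 -0.13]
```

Call:
{"op": "servo_tool", "data": {
  "series": [
    {"dx": 0.2, "dy": 0.07, "dz": 0.7, "rx": 0, "ry": 0, "rz": 0, "claw": 1},
    {"dx": 0.2, "dy": 0.07, "dz": 0.7, "rx": 0, "ry": 0, "rz": 0, "claw": 1},
    {"dx": 0.2, "dy": 0.07, "dz": 0.7, "rx": 0, "ry": 0, "rz": 0, "claw": 1},
    {"dx": 0.2, "dy": 0.07, "dz": 0.7, "rx": 0, "ry": 0, "rz": 0, "claw": 1},
    {"dx": 0.2, "dy": 0.07, "dz": 0.7, "rx": 0, "ry": 0, "rz": 0, "claw": 1},
    {"dx": 0.2, "dy": 0.07, "dz": 0.7, "rx": 0, "ry": 0, "rz": 0, "claw": 1},
    {"dx": 0, "dy": 0, "dz": 0, "rx": 0, "ry": 0, "rz": 0, "claw": 1},
    {"dx": 0, "dy": 0, "dz": 0, "rx": 0, "ry": 0, "rz": 0, "claw": 1}
  ]
}}

```text
t: 3.85
ee_pos: [0.5156, -0.1774, 0.1326]
orientation: [2.094, 1.554, 0.489]
wrist_force: [-0.8, 0.4, 0.6]
finger_gap: -0.0001
gripper_force: 0.0
```

```bash
python3 -c "
from go import *
import cv2
print(np.round(rel(),4)); to(-.095,.012,-.003)
s=robot.get_state();print(s['t'],s['wrist_force'].round(2))
a=robot.read_camera('top')['pixels'][140:245,230:390]; b=robot.read_camera('scene')['pixels'][145:265,140:300]
cv2.imwrite('pics/both1.png',np.vstack([cv2.resize(a,(420,276),interpolation=cv2.INTER_CUBIC),cv2.resize(b,(420,315),interpolation=cv2.INTER_CUBIC)]))
"
```

```text
[-0.0053 -0.0996  0.057 ]
target [ 0.543 -0.181  0.097] shift/25mm now [0.182 0.095 1.8  ] in final tool frame [0.183 0.093 1.8  ]
rotvec/90 tool [-0.0005 -0.0002  0.0012] world yaw diff [ 0.0003 -0.0007 -0.0011]
3.85 [-0.75  0.36  0.58]
```

View pics/both1.png

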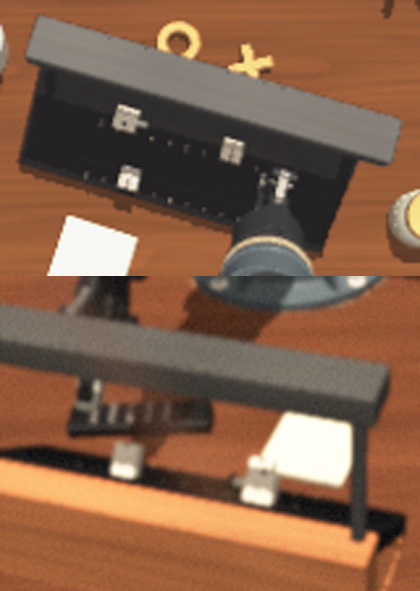

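The picture shows the shut fingers hovering near (285,180), on the -y side of the dimmer at (232,150), and clear of the bar. Going down beside the dimmer.

Call:
{"op": "servo_tool", "data": {
  "series": [
    {"dx": 0.04, "dy": 0.02, "dz": 0.3, "rx": 0, "ry": 0, "rz": 0, "claw": 1},
    {"dx": 0.04, "dy": 0.02, "dz": 0.3, "rx": 0, "ry": 0, "rz": 0, "claw": 1},
    {"dx": 0.04, "dy": 0.02, "dz": 0.3, "rx": 0, "ry": 0, "rz": 0, "claw": 1},
    {"dx": 0.04, "dy": 0.02, "dz": 0.3, "rx": 0, "ry": 0, "rz": 0, "claw": 1},
    {"dx": 0, "dy": 0, "dz": 0.3, "rx": 0, "ry": 0, "rz": 0, "claw": 1},
    {"dx": 0, "dy": 0, "dz": 0.2, "rx": 0, "ry": 0, "rz": 0, "claw": 1},
    {"dx": 0, "dy": 0, "dz": 0, "rx": 0, "ry": 0, "rz": 0, "claw": 1},
    {"dx": 0, "dy": 0, "dz": 0, "rx": 0, "ry": 0, "rz": 0, "claw": 1}
  ]
}}

```text
t: 4.62
ee_pos: [0.5419, -0.1814, 0.099]
orientation: [2.094, 1.554, 0.49]
wrist_force: [-0.1, -0.7, -0.4]
finger_gap: 0.0001
gripper_force: 0.0
```

Call:
{"op": "servo_tool", "data": {
  "series": [
    {"dx": 0.08, "dy": 0, "dz": 0, "rx": 0, "ry": 0, "rz": 0, "claw": 1},
    {"dx": 0.08, "dy": 0, "dz": 0, "rx": 0, "ry": 0, "rz": 0, "claw": 1},
    {"dx": 0.08, "dy": 0, "dz": 0, "rx": 0, "ry": 0, "rz": 0, "claw": 1},
    {"dx": 0.08, "dy": 0, "dz": 0, "rx": 0, "ry": 0, "rz": 0, "claw": 1},
    {"dx": 0.08, "dy": 0, "dz": 0, "rx": 0, "ry": 0, "rz": 0, "claw": 1}
  ]
}}

```text
t: 5.03
ee_pos: [0.5451, -0.1716, 0.0998]
orientation: [2.093, 1.553, 0.491]
wrist_force: [0.3, -0.4, 0.1]
finger_gap: 0.0002
gripper_force: 0.0
```

```bash
cat >> go.py <<'E'
def st():
    s=robot.get_state(); print(s['t'],"slope,y,d",np.round(rel(),4),"F track(slope,y,n)",(Rt.inv().apply(s['wrist_force'])*[1,1,-1])[[1,0,2]].round(2))
E
python3 -c "
from go import *
st()"
```

```text
5.0333 slope,y,d [-0.0025 -0.0853  0.0149] F track(slope,y,n) [ 0.4  -0.33 -0.18]
```

Call:
{"op": "servo_tool", "data": {
  "series": [
    {"dx": 0.1, "dy": 0, "dz": 0, "rx": 0, "ry": 0, "rz": 0, "claw": 1},
    {"dx": 0.1, "dy": 0, "dz": 0, "rx": 0, "ry": 0, "rz": 0, "claw": 1},
    {"dx": 0.1, "dy": 0, "dz": 0, "rx": 0, "ry": 0, "rz": 0, "claw": 1},
    {"dx": 0.1, "dy": 0, "dz": 0, "rx": 0, "ry": 0, "rz": 0, "claw": 1},
    {"dx": 0.1, "dy": 0, "dz": 0, "rx": 0, "ry": 0, "rz": 0, "claw": 1},
    {"dx": 0.1, "dy": 0, "dz": 0, "rx": 0, "ry": 0, "rz": 0, "claw": 1},
    {"dx": 0.1, "dy": 0, "dz": 0, "rx": 0, "ry": 0, "rz": 0, "claw": 1},
    {"dx": 0.1, "dy": 0, "dz": 0, "rx": 0, "ry": 0, "rz": 0, "claw": 1},
    {"dx": 0.1, "dy": 0, "dz": 0, "rx": 0, "ry": 0, "rz": 0, "claw": 1},
    {"dx": 0.1, "dy": 0, "dz": 0, "rx": 0, "ry": 0, "rz": 0, "claw": 1}
  ]
}}

```text
t: 5.87
ee_pos: [0.552, -0.1487, 0.0996]
orientation: [2.094, 1.551, 0.488]
wrist_force: [-3.6, -8.6, 0.7]
finger_gap: -0.0
gripper_force: 4.5
```

```bash
python3 -c "
from go import *
st()"
```

```text
5.8667 slope,y,d [-0.0027 -0.0615  0.0148] F track(slope,y,n) [-0.34 -9.29  1.08]
```

Call:
{"op": "servo_tool", "data": {
  "series": [
    {"dx": 0.11, "dy": 0, "dz": 0, "rx": 0, "ry": 0, "rz": 0, "claw": 1},
    {"dx": 0.11, "dy": 0, "dz": 0, "rx": 0, "ry": 0, "rz": 0, "claw": 1},
    {"dx": 0.11, "dy": 0, "dz": 0, "rx": 0, "ry": 0, "rz": 0, "claw": 1},
    {"dx": 0.11, "dy": 0, "dz": 0, "rx": 0, "ry": 0, "rz": 0, "claw": 1},
    {"dx": 0.11, "dy": 0, "dz": 0, "rx": 0, "ry": 0, "rz": 0, "claw": 1},
    {"dx": 0.11, "dy": 0, "dz": 0, "rx": 0, "ry": 0, "rz": 0, "claw": 1},
    {"dx": 0.11, "dy": 0, "dz": 0, "rx": 0, "ry": 0, "rz": 0, "claw": 1},
    {"dx": 0.11, "dy": 0, "dz": 0, "rx": 0, "ry": 0, "rz": 0, "claw": 1},
    {"dx": 0.11, "dy": 0, "dz": 0, "rx": 0, "ry": 0, "rz": 0, "claw": 1},
    {"dx": 0.11, "dy": 0, "dz": 0, "rx": 0, "ry": 0, "rz": 0, "claw": 1}
  ]
}}

```text
t: 6.7
ee_pos: [0.5601, -0.1225, 0.0996]
orientation: [2.094, 1.551, 0.488]
wrist_force: [-0.4, -10.0, -0.9]
finger_gap: 0.0001
gripper_force: 4.5
```

Call:
{"op": "servo_tool", "data": {
  "series": [
    {"dx": 0.11, "dy": 0, "dz": 0, "rx": 0, "ry": 0, "rz": 0, "claw": 1},
    {"dx": 0.11, "dy": 0, "dz": 0, "rx": 0, "ry": 0, "rz": 0, "claw": 1},
    {"dx": 0.11, "dy": 0, "dz": 0, "rx": 0, "ry": 0, "rz": 0, "claw": 1},
    {"dx": 0.11, "dy": 0, "dz": 0, "rx": 0, "ry": 0, "rz": 0, "claw": 1},
    {"dx": 0.11, "dy": 0, "dz": 0, "rx": 0, "ry": 0, "rz": 0, "claw": 1},
    {"dx": 0.11, "dy": 0, "dz": 0, "rx": 0, "ry": 0, "rz": 0, "claw": 1},
    {"dx": 0.11, "dy": 0, "dz": 0, "rx": 0, "ry": 0, "rz": 0, "claw": 1},
    {"dx": 0.11, "dy": 0, "dz": 0, "rx": 0, "ry": 0, "rz": 0, "claw": 1},
    {"dx": 0.11, "dy": 0, "dz": 0, "rx": 0, "ry": 0, "rz": 0, "claw": 1},
    {"dx": 0, "dy": 0, "dz": 0, "rx": 0, "ry": 0, "rz": 0, "claw": 1}
  ]
}}

```text
t: 7.53
ee_pos: [0.5674, -0.0985, 0.0996]
orientation: [2.093, 1.551, 0.489]
wrist_force: [1.3, -7.9, -2.0]
finger_gap: 0.0002
gripper_force: 3.4
```

```bash
python3 -c "
from go import *
st()
import cv2
a=robot.read_camera('top')['pixels'][140:245,230:390]; b=robot.read_camera('scene')['pixels'][145:265,140:300]
cv2.imwrite('pics/both2.png',np.vstack([cv2.resize(a,(420,276),interpolation=cv2.INTER_CUBIC),cv2.resize(b,(420,315),interpolation=cv2.INTER_CUBIC)]))
"
```

```text
7.5333 slope,y,d [-0.0025 -0.009   0.0147] F track(slope,y,n) [ 1.73 -7.2  -3.7 ]
```

View pics/both2.png

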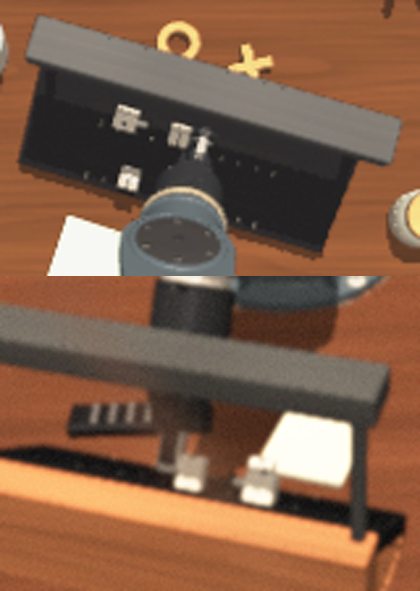

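The dimmer is at (180,133) in the top crop and (190,473) in the scene crop, sliding normally. The gap to the nose is about 25 mm.

Call:
{"op": "servo_tool", "data": {
  "series": [
    {"dx": 0.07, "dy": 0, "dz": 0, "rx": 0, "ry": 0, "rz": 0, "claw": 1},
    {"dx": 0.07, "dy": 0, "dz": 0, "rx": 0, "ry": 0, "rz": 0, "claw": 1},
    {"dx": 0.07, "dy": 0, "dz": 0, "rx": 0, "ry": 0, "rz": 0, "claw": 1},
    {"dx": 0.07, "dy": 0, "dz": 0, "rx": 0, "ry": 0, "rz": 0, "claw": 1},
    {"dx": 0.07, "dy": 0, "dz": 0, "rx": 0, "ry": 0, "rz": 0, "claw": 1},
    {"dx": 0.07, "dy": 0, "dz": 0, "rx": 0, "ry": 0, "rz": 0, "claw": 1},
    {"dx": 0.07, "dy": 0, "dz": 0, "rx": 0, "ry": 0, "rz": 0, "claw": 1},
    {"dx": 0.07, "dy": 0, "dz": 0, "rx": 0, "ry": 0, "rz": 0, "claw": 1},
    {"dx": 0.07, "dy": 0, "dz": 0, "rx": 0, "ry": 0, "rz": 0, "claw": 1}
  ]
}}

```text
t: 8.38
ee_pos: [0.5719, -0.0838, 0.0996]
orientation: [2.094, 1.55, 0.489]
wrist_force: [2.7, -9.9, -2.8]
finger_gap: -0.0002
gripper_force: 4.5
```

Call:
{"op": "servo_tool", "data": {
  "series": [
    {"dx": 0.04, "dy": 0, "dz": 0, "rx": 0, "ry": 0, "rz": 0, "claw": 1},
    {"dx": 0.04, "dy": 0, "dz": 0, "rx": 0, "ry": 0, "rz": 0, "claw": 1}
  ]
}}

```text
t: 8.55
ee_pos: [0.5725, -0.0819, 0.0996]
orientation: [2.093, 1.55, 0.489]
wrist_force: [1.2, -10.5, -2.5]
finger_gap: -0.0003
gripper_force: 4.5
```

Call:
{"op": "servo_tool", "data": {
  "series": [
    {"dx": 0.04, "dy": 0, "dz": 0, "rx": 0, "ry": 0, "rz": 0, "claw": 1},
    {"dx": 0.04, "dy": 0, "dz": 0, "rx": 0, "ry": 0, "rz": 0, "claw": 1}
  ]
}}

```text
t: 8.72
ee_pos: [0.5731, -0.08, 0.0996]
orientation: [2.093, 1.55, 0.489]
wrist_force: [3.1, -10.7, -2.3]
finger_gap: -0.0001
gripper_force: 4.5
```

```bash
python3 -c "
from go import *
st()"
```

```text
8.7167 slope,y,d [-0.0025  0.0104  0.0147] F track(slope,y,n) [ 3.66 -9.33 -5.32]
```

The pad force reads a steady 4.5 N, half of the 9 N friction, so it is a clean signal for touch. I'll continue in small steps.

Call:
{"op": "servo_tool", "data": {
  "series": [
    {"dx": 0.04, "dy": 0, "dz": 0, "rx": 0, "ry": 0, "rz": 0, "claw": 1},
    {"dx": 0.04, "dy": 0, "dz": 0, "rx": 0, "ry": 0, "rz": 0, "claw": 1}
  ]
}}

```text
t: 8.88
ee_pos: [0.5737, -0.0782, 0.0997]
orientation: [2.093, 1.55, 0.489]
wrist_force: [2.8, -10.4, -3.1]
finger_gap: 0.0002
gripper_force: 4.5
```

Call:
{"op": "servo_tool", "data": {
  "series": [
    {"dx": 0.04, "dy": 0, "dz": 0, "rx": 0, "ry": 0, "rz": 0, "claw": 1},
    {"dx": 0.04, "dy": 0, "dz": 0, "rx": 0, "ry": 0, "rz": 0, "claw": 1}
  ]
}}

```text
t: 9.05
ee_pos: [0.5743, -0.0762, 0.0996]
orientation: [2.093, 1.55, 0.489]
wrist_force: [2.8, -9.8, -2.8]
finger_gap: -0.0
gripper_force: 4.5
```

Call:
{"op": "servo_tool", "data": {
  "series": [
    {"dx": 0.04, "dy": 0, "dz": 0, "rx": 0, "ry": 0, "rz": 0, "claw": 1},
    {"dx": 0.04, "dy": 0, "dz": 0, "rx": 0, "ry": 0, "rz": 0, "claw": 1}
  ]
}}

```text
t: 9.22
ee_pos: [0.5749, -0.0743, 0.0996]
orientation: [2.093, 1.55, 0.489]
wrist_force: [3.1, -10.2, -2.6]
finger_gap: -0.0002
gripper_force: 5.2
```

Call:
{"op": "servo_tool", "data": {
  "series": [
    {"dx": 0.04, "dy": 0, "dz": 0, "rx": 0, "ry": 0, "rz": 0, "claw": 1},
    {"dx": 0.04, "dy": 0, "dz": 0, "rx": 0, "ry": 0, "rz": 0, "claw": 1}
  ]
}}

```text
t: 9.38
ee_pos: [0.5752, -0.0731, 0.0997]
orientation: [2.094, 1.549, 0.487]
wrist_force: [-0.3, -15.2, -1.0]
finger_gap: 0.0
gripper_force: 7.5
```

Touch came at about ee_y -0.0743, and the force then rose to 15 N. Half travel (6 mm in) is near ee_y -0.0686.

Call:
{"op": "servo_tool", "data": {
  "series": [
    {"dx": 0.04, "dy": 0, "dz": 0, "rx": 0, "ry": 0, "rz": 0, "claw": 1},
    {"dx": 0.04, "dy": 0, "dz": 0, "rx": 0, "ry": 0, "rz": 0, "claw": 1}
  ]
}}

```text
t: 9.55
ee_pos: [0.5758, -0.0712, 0.0997]
orientation: [2.094, 1.549, 0.487]
wrist_force: [0.5, -16.0, -1.1]
finger_gap: 0.0002
gripper_force: 7.6
```

Call:
{"op": "servo_tool", "data": {
  "series": [
    {"dx": 0.04, "dy": 0, "dz": 0, "rx": 0, "ry": 0, "rz": 0, "claw": 1},
    {"dx": 0, "dy": 0, "dz": 0, "rx": 0, "ry": 0, "rz": 0, "claw": 1}
  ]
}}

```text
t: 9.72
ee_pos: [0.5761, -0.0702, 0.0996]
orientation: [2.094, 1.549, 0.487]
wrist_force: [0.2, -15.1, -1.7]
finger_gap: 0.0
gripper_force: 7.1
```

Now about 4.3 mm in. Another 1.8 mm to go.

Call:
{"op": "servo_tool", "data": {
  "series": [
    {"dx": 0.04, "dy": 0, "dz": 0, "rx": 0, "ry": 0, "rz": 0, "claw": 1},
    {"dx": 0.04, "dy": 0, "dz": 0, "rx": 0, "ry": 0, "rz": 0, "claw": 1},
    {"dx": 0, "dy": 0, "dz": 0, "rx": 0, "ry": 0, "rz": 0, "claw": 1}
  ]
}}

```text
t: 9.97
ee_pos: [0.5767, -0.0683, 0.0996]
orientation: [2.094, 1.549, 0.487]
wrist_force: [0.7, -16.0, -1.8]
finger_gap: 0.0002
gripper_force: 7.3
```

Call:
{"op": "servo_tool", "data": {
  "series": [
    {"dx": -0.1, "dy": 0, "dz": 0, "rx": 0, "ry": 0, "rz": 0, "claw": 1},
    {"dx": -0.2, "dy": 0, "dz": 0, "rx": 0, "ry": 0, "rz": 0, "claw": 1},
    {"dx": -0.2, "dy": 0, "dz": 0, "rx": 0, "ry": 0, "rz": 0, "claw": 1},
    {"dx": -0.2, "dy": 0, "dz": 0, "rx": 0, "ry": 0, "rz": 0, "claw": 1},
    {"dx": 0, "dy": 0, "dz": 0, "rx": 0, "ry": 0, "rz": 0, "claw": 1}
  ]
}}

```text
t: 10.38
ee_pos: [0.5714, -0.084, 0.0995]
orientation: [2.094, 1.552, 0.491]
wrist_force: [0.9, 0.0, 0.1]
finger_gap: -0.0001
gripper_force: 0.0
```

Call:
{"op": "servo_tool", "data": {
  "series": [
    {"dx": 0, "dy": 0, "dz": -0.6, "rx": 0, "ry": 0, "rz": 0, "claw": 1},
    {"dx": 0, "dy": 0, "dz": -0.6, "rx": 0, "ry": 0, "rz": 0, "claw": 1},
    {"dx": 0, "dy": 0, "dz": -0.6, "rx": 0, "ry": 0, "rz": 0, "claw": 1},
    {"dx": 0, "dy": 0, "dz": -0.6, "rx": 0, "ry": 0, "rz": 0, "claw": 1},
    {"dx": 0, "dy": 0, "dz": -0.6, "rx": 0, "ry": 0, "rz": 0, "claw": 1},
    {"dx": 0, "dy": 0, "dz": -0.6, "rx": 0, "ry": 0, "rz": 0, "claw": 1},
    {"dx": 0, "dy": 0, "dz": -0.6, "rx": 0, "ry": 0, "rz": 0, "claw": 1},
    {"dx": 0, "dy": 0, "dz": -0.6, "rx": 0, "ry": 0, "rz": 0, "claw": 1},
    {"dx": 0, "dy": 0, "dz": 0, "rx": 0, "ry": 0, "rz": 0, "claw": 1},
    {"dx": 0, "dy": 0, "dz": 0, "rx": 0, "ry": 0, "rz": 0, "claw": 1}
  ]
}}

```text
t: 11.22
ee_pos: [0.5062, -0.0632, 0.1984]
orientation: [2.092, 1.552, 0.493]
wrist_force: [-0.3, 0.2, -0.2]
finger_gap: 0.0
gripper_force: 0.0
```

```bash
python3 -c "
from go import *
st()
import cv2
a=robot.read_camera('top')['pixels'][140:245,230:390]; b=robot.read_camera('scene')['pixels'][145:265,140:300]
cv2.imwrite('pics/both3.png',np.vstack([cv2.resize(a,(420,276),interpolation=cv2.INTER_CUBIC),cv2.resize(b,(420,315),interpolation=cv2.INTER_CUBIC)]))
"
```

```text
11.2167 slope,y,d [-0.0022  0.0069  0.1352] F track(slope,y,n) [-0.45  0.14  0.06]
```

View pics/both3.png

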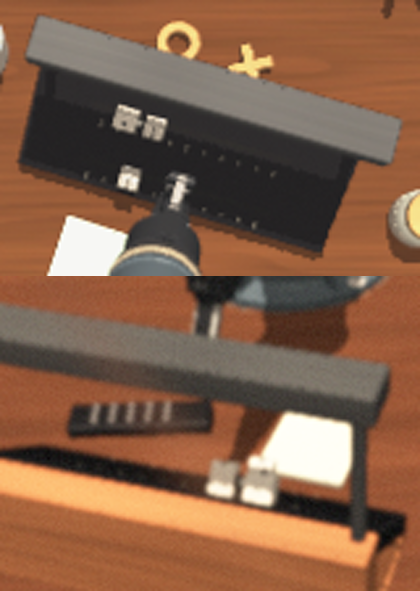

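The dimmer now stands at (155,127), next to the clip at (127,120). That is about 34 mm centre to centre, and 36 mm is expected at half push. The tone grip and the bystanders are unmoved and the tool is clear, so I'm handing in.

```bash
python3 -c "
from station import robot
print(robot.job_done())"
```

```text
the job is handed in; nothing more can be done
None
```

I slid the dimmer up to the stop clip, pushed its nose in about 6 mm of the 12 mm travel, then let go and backed the arm clear; the job was handed in at about 11 s, with no verdict reported.

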